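# Gauge the plinth hole and lay out the post that fits

## Task

Measure the blind hole in the wooden plinth: lift the red-handled depth rod out of its stand, lower it gently down the hole until it rests on the bottom, and leave it standing there. Then take the one mounting post whose round dowel is as long as the hole is deep, and set it down in the blue gluing cradle, centred and bridging both saddles, without dropping it. Leave the other two posts, the teacup, the bottle and the sponge where they are.

Things in the scene. Friction and masses are not known exactly. Their poses are not given: they have to be found in the camera images.
- hole_mouth (a point): centre of the mouth of the hole in the top face of the plinth, a fixed oak block 120 x 120 mm and 115 mm tall with a black foot. The hole is round, 19 mm across (with a 3 mm chamfer), vertical and blind; its depth is 45, 65 or 85 mm and cannot be known without probing. z points up, x and y along the block's sides
- rod_tip (a point): lower end of the loose depth rod, on its axis: aluminium, 14 mm across, with a red square grip on top, 170 mm long in all, 120 g; rings lie 45 mm (yellow), 65 mm (green) and 85 mm (blue) above the tip. z runs up to the grip. It starts upright in the stand, tip 10 mm above the table; let go, it may lean by 0.1 rad
- rod_grip (a point): centre of the rod's red grip, a block 24 x 24 mm and 45 mm tall, 147.5 mm above the tip; x and y are normal to its flat sides
- stand: white fixed rod stand, a block 70 x 70 mm and 60 mm tall; origin at the centre of its underside; the rod stands in a hole in its middle, 18 mm across and 50 mm deep
- post_short_mid (a point): centre of the short-dowel mounting post, loose, lying flat: a dark bar 100 mm long, 28 x 28 mm in section, about 75 g, with a pale round dowel 16 mm across and 45 mm long on its +x end. The point is the middle of the square bar, 14 mm above its underside; x runs along the bar to the dowel, z up. The posts differ only in dowel length and lie in any order
- post_medium_mid (a point): centre of the medium-dowel mounting post, loose, lying flat: a dark bar 100 mm long, 28 x 28 mm in section, about 75 g, with a pale round dowel 16 mm across and 65 mm long on its +x end. The point is the middle of the square bar, 14 mm above its underside; x runs along the bar to the dowel, z up. The posts differ only in dowel length and lie in any order
- post_long_mid (a point): centre of the long-dowel mounting post, loose, lying flat: a dark bar 100 mm long, 28 x 28 mm in section, about 75 g, with a pale round dowel 16 mm across and 85 mm long on its +x end. The point is the middle of the square bar, 14 mm above its underside; x runs along the bar to the dowel, z up. The posts differ only in dowel length and lie in any order
- cradle_seat (a point): where the middle of a seated post's square bar lies, 44 mm above the table, in the fixed gluing cradle: plywood base 130 x 90 x 8 mm, two blue saddles 12 mm thick, 40 mm either side of the middle (68 mm free between them for fingers), each with a floor 30 mm up and 36 mm wide between flared horns 48 mm up. x runs from saddle to saddle; the post lies along x, dowel at either end
- teacup_rim (a point): bystander: centre of the mouth of the blue teacup, 90 mm across and 60 mm tall, with a handle
- red_bottle: bystander: red bottle 72 mm across and 190 mm tall, origin under its centre
- sponge: bystander: orange sponge block 90 x 60 x 22 mm, origin under its centre
Mind the look-alikes: they are no part of the job. Leave any orange look-alike of the part that bears post_short_mid alone.

How it is judged:
By the outcome, as a careful person would: the job done as asked, in the order asked, and still so for the second after the job is handed in, with the robot touching nothing.
It also fails if it takes over 61 s, if anything falls off the work surface, if the arm or the gripper's body presses on something with over 40 N, if the wrist force passes 120 N, or if a joint passes its speed limit or range.

## Robot

A 6-joint arm with a two-finger parallel gripper is mounted at the origin on the work surface. World frame = base frame: x ahead of the robot, y to its left, z up, the work surface at z = 0. Lengths are in mm, angles in degrees, forces in N, time in s.
With the tool pointing down it reaches from about 300 to 850 mm from the base axis. Payload 4.2 kg.
Tool frame: the origin (TCP) lies at the very end of the fingers, on their centre line; the grasp point (between the pads) lies env.pinch_z behind it (env.pinch_z is the distance from the TCP to the grasp point, in mm); z points along the fingers, y is the line along which they close (so a half turn about z gives the same grasp; the last joint's range is limited). The gripper opens to 91 mm and grips with 3 to 60 N. Pads are 32 mm wide; open, the fingers measure 118 mm over their backs; the gripper's body (76 mm by 178 mm) begins 60 mm behind the grasp point.
Start: joints at [-67.208, 18.312, 89.639, -0, 72.044, -1.146], TCP at [233.312, -525.556, 213.976] pointing down, gripper open.
Joint ranges: [-177.97, 177.97], [-48.28, 115.42], [12.27, 149.76], [-77.06, 257.06], [2.81, 150.46], [-146.56, 146.56]. Speed limits (degrees/s): [147.25, 147.25, 180, 180, 180, 180].

## Interface

Orientations are given as [roll, pitch, yaw] about the fixed x, y, z axes, in that order (R = Rz(yaw) Ry(pitch) Rx(roll)).
In Python, from workcell import state, vision, job_done, env gives the robot as it stands.
- The arm moves only by the tool servo_tool, never from a script. Its argument "rows" is a list of rows, each a list of 5 numbers: the shift along the tool's x, y, z scaled (see below), then the turn about the tool's z scaled (see below), then the opening, from 0 (shut) to 1 (fully open). A call has 1 to 20 rows; each row is the pose to reach, as a shift and turn from the pose commanded when the call began, along the tool's axes at that moment; what a row does not reach only later rows make up. The controller multiplies each number of a shift by 200 mm and each number of a turn by 90 degrees. A row lasts 1/12 s, in which the tool goes at most 41.7 mm and 7.16 degrees, less where a joint would pass 70% of its speed; a pose out of reach is approached as far as the arm can. A call with a number of a shift or a turn outside -1 to 1 is refused whole. A call with a gripper value outside its range is refused whole. The fingers move at their own pace and stop on an object; "force" is the grip in N (left out, the last holds). Time passes only in rows, so rows that repeat a pose let the fingers close. It gives the time, the measured TCP pose, the force, the opening and the grip force at its end, in the units of the state.
- state(): the state, without advancing time (a new reading comes with each control period).
- vision.grab_frame(name): name is "scene" or "top" or "wrist"; returns the picture (420x560x3 uint8, red, green, blue); there is no depth.
- vision.camera_info(name): a dict with "vertical_fov" (degrees; the focal length in pixels is half the picture's height over the tangent of half this angle, whatever the lens; pixels are square), "cx", "cy" (the principal point, pixels), "T" (4x4, takes a point from camera to world coordinates). Camera axes: x right, y up, looking along -z (the intrinsics and any distortion apply to the point x, -y, -z); pixel columns grow to the right and rows downward; lengths in mm; the calibration is good to about 2 mm. A picture is of the moment at which its call begins: read the wrist's pose just before it. camera_info takes no time and is no camera call; for the wrist camera it gives the pose at the moment of the call.
- job_done(): hands the job in; it is judged then, once.
The state is a dict: "time_s": time; "qpos": joint angles; "qvel": joint speeds; "effort": joint torques, N m; "ee_pos": TCP position; "ee_rot": TCP orientation; "force": force on the tool from outside, world axes, zero at the start; "torque": the same for the moment, N m; "gripper_width": finger opening in mm; "gripper_force": force on a finger pad.
Only numpy, scipy, OpenCV 4.12 (cv2) and the standard library are available. Lean on these libraries where they do the work, as an engineer would, in place of code of your own. Each camera call takes 0.05 s, during which the arm holds its last target. There are 200 camera calls.

## Working session

There is one attempt and no reset: what is moved stays moved. The work goes in short steps, Python scripts to look and compute and a tool call to move; the robot and the scene stay as the last step left them, time stands still between calls to the robot, and variables do not carry over. Pictures are saved under pics/ and viewed, at most 10 in all, crops included, and the job is handed in when it is done.

Besides the shell and the picture viewer there is one more tool, called after ">>>" as a command line: name --pt "numbers of a row" for each row, then --argument value for the rest. servo_tool: Moves the arm, as the interface text tells. Its arguments: {"type":"object","properties":{"rows":{"type":"array"},"force":{"type":"number"}},"required":["rows"]}

```bash
mkdir -p pics; ls; cat > h.py <<'E'
import numpy as np,cv2
from workcell import state,vision,job_done,env
def grab(n,f):
    im=vision.grab_frame(n); cv2.imwrite('pics/'+f,im[:,:,::-1]); return im
def ray(n,u,v,T=None):
    c=vision.camera_info(n); T=np.array(c['T']) if T is None else T
    f=210/np.tan(np.radians(c['vertical_fov']/2))
    d=np.array([(u-c['cx'])/f,-(v-c['cy'])/f,-1.])
    return T[:3,3],T[:3,:3]@d
def at(n,u,v,z,T=None):
    o,d=ray(n,u,v,T); return o+d*(z-o[2])/d[2]
E
python3 - <<'E'
from h import *
print(env.pinch_z, state())
for n in("scene","top","wrist"):
    print(n,vision.camera_info(n))
grab("top","top0.png");grab("scene","scene0.png")
E
```

```text
pics
18.8 {'time_s': 0.0, 'qpos': array([-6.72070014e+01,  1.83506599e+01,  8.97077695e+01,  1.02402132e-03,
        7.20441628e+01, -1.14481120e+00]), 'qvel': array([ 0.09284556,  0.02702885, -0.03512206, -0.02655986, -0.04642449,
       -0.01143161]), 'effort': array([-3.13318553e-03, -4.12461233e+01, -2.31974369e+01,  7.25578750e-02,
        4.59216011e-02, -1.37248207e-04]), 'ee_pos': array([ 233.11742218, -525.05459693,  213.12088939]), 'ee_rot': array([-1.79897448e+02, -3.02311381e-03,  2.39374906e+01]), 'force': array([-0.76708399, -0.2209702 , -0.25410002]), 'torque': array([-0.00313329, -0.04829321,  0.01653447]), 'gripper_force': 0.0, 'gripper_width': 91.5021171035827}
scene {'vertical_fov': 42.35910832438019, 'cx': 275.82687404006987, 'cy': 209.87807670470306, 'T': array([[-8.73001824e-01, -3.48888167e-01,  3.40800325e-01,
         9.73348527e+02],
       [ 4.87680903e-01, -6.32949936e-01,  6.01283390e-01,
         7.80753768e+02],
       [ 5.92888387e-03,  6.91123307e-01,  7.22712546e-01,
         1.04843206e+03],
       [ 0.00000000e+00,  0.00000000e+00,  0.00000000e+00,
[... 206 characters left out ...]
02],
       [-9.99712898e-01,  2.29366572e-02,  6.93046179e-03,
        -2.69726680e+00],
       [ 1.03519278e-02,  1.52595662e-01,  9.88234487e-01,
         1.39556347e+03],
       [ 0.00000000e+00,  0.00000000e+00,  0.00000000e+00,
         1.00000000e+00]])}
wrist {'vertical_fov': 59.3616330413155, 'cx': 286.45734781481417, 'cy': 204.5437223960344, 'T': array([[ 4.05928480e-01,  8.80627627e-01,  2.44370727e-01,
         3.03034413e+02],
       [-9.13901155e-01,  3.91906213e-01,  1.05802639e-01,
        -4.95641146e+02],
       [-2.59767915e-03, -2.66278994e-01,  9.63892499e-01,
         3.83966116e+02],
       [ 0.00000000e+00,  0.00000000e+00,  0.00000000e+00,
         1.00000000e+00]])}
```

View pics/top0.png

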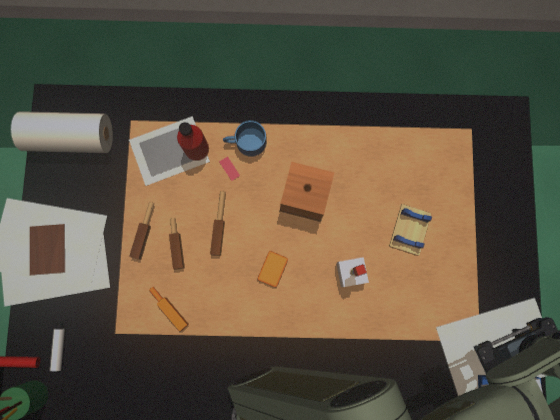

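View pics/scene0.png

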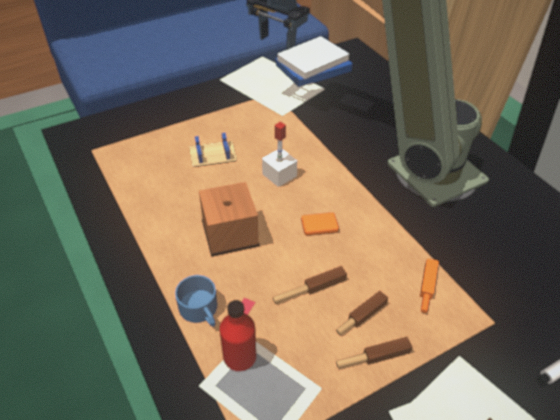

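```bash
python3 - <<'E'
from h import *
im=cv2.imread('pics/top0.png')
a=cv2.resize(im[150:300,272:442],None,fx=4,fy=4,interpolation=cv2.INTER_CUBIC)
b=cv2.resize(im[180:280,120:240],None,fx=6,fy=6,interpolation=cv2.INTER_CUBIC)
cv2.imwrite('pics/a.png',a);cv2.imwrite('pics/b.png',b)
for nm,u,v,z in[('hole',308,188,115),('grip',361,270,180),('stand',353,272,60),('cradle',411,229,20)]:
    print(nm,at('top',u,v,z).round(1))
E
```

```text
hole [620.4 -76.3 115. ]
grip [ 400.9 -207.4  180. ]
stand [ 400.9 -205.7   60. ]
cradle [ 528.5 -377.7   20. ]
```

View pics/a.png

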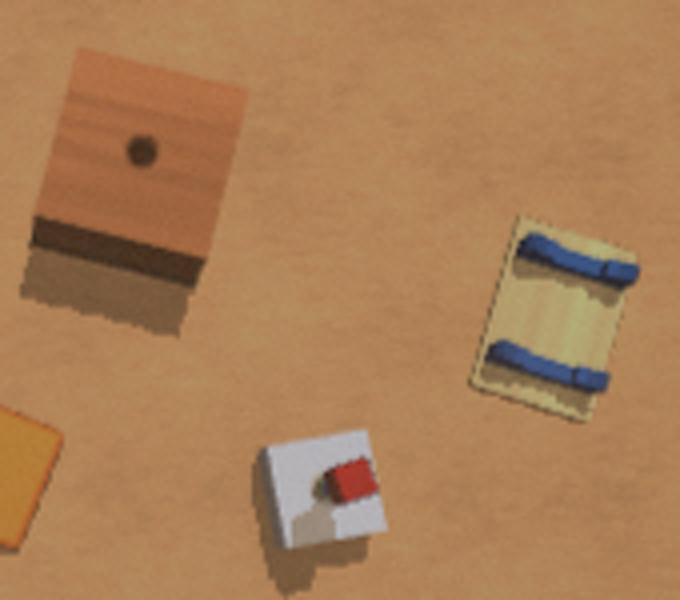

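View pics/b.png

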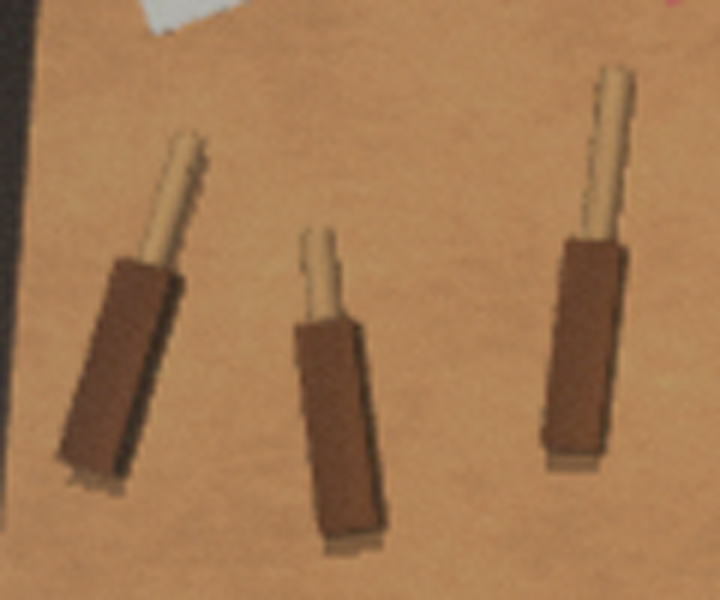

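```bash
python3 - <<'E'
from h import *
A=lambda x,y,z:at('top',272+(x+.5)/4-.5,150+(y+.5)/4-.5,z)[:2]
B=lambda x,y,z:at('top',120+(x+.5)/6-.5,180+(y+.5)/6-.5,z)[:2]
def ang(p,q): d=q-p; return np.degrees(np.arctan2(d[1],d[0])).round(1),np.linalg.norm(d).round(1)
print('hole',A(142,151,115), 'plinth',np.mean([A(*p,115) for p in[(78,48),(248,90),(205,262),(35,217)]],0),ang(A(35,217,115),A(78,48,115)))
print('grip',A(356,480,180),'stand',np.mean([A(*p,60) for p in[(265,448),(367,431),(387,530),(286,550)]],0),ang(A(286,550,60),A(265,448,60)), ang(A(345,503,180),A(338,466,180)))
print('cradle',np.mean([A(*p,8) for p in[(518,215),(637,250),(590,421),(470,385)]],0),ang(A(530,402,8),A(578,233,8)))
for n,c in dict(med=[(118,258),(170,268),(112,475),(62,458)],short=[(297,322),(352,318),(380,528),(322,536)],long=[(567,238),(620,242),(600,455),(545,453)]).items():
    P=[B(*p,28) for p in c]; print(n,np.mean(P,0),ang((P[2]+P[3])/2,(P[0]+P[1])/2))
E
```

```text
hole [622.07496739 -73.88724162] plinth [620.26198889 -73.6039197 ] (np.float64(-12.8), np.float64(120.0))
grip [ 401.84415104 -206.46743535] stand [ 400.86204543 -206.21785134] (np.float64(12.0), np.float64(70.4)) (np.float64(10.7), np.float64(23.2))
cradle [ 530.34758835 -378.34756642] (np.float64(-16.6), np.float64(129.0))
med [477.78351968 392.68499354] (np.float64(-11.9), np.float64(98.4))
short [451.4036383  287.23850439] (np.float64(10.2), np.float64(100.5))
long [491.15473623 174.21837042] (np.float64(-3.1), np.float64(101.5))
```

```bash
cat >> h.py <<'E'
def go(x,y,z,yaw):
    s=state(); p=s['ee_pos']; w=np.radians(s['ee_rot'][2]); d=np.array([x,y,z])-p
    t=[d[0]*np.cos(w)+d[1]*np.sin(w), d[0]*np.sin(w)-d[1]*np.cos(w), -d[2]]
    tu=-((yaw-np.degrees(w)+180)%360-180)
    print('t',round(s['time_s'],2),'pos',p.round(1),s['ee_rot'].round(1),'w',round(s['gripper_width'],1),'F',s['force'].round(1))
    print('delta',(np.array(t)/200).round(4),'turn',round(tu/90,4))
E
python3 -c "
from h import *
go(402,-206.5,270,12)"
```

```text
t 0.1 pos [ 233.1 -525.1  213.2] [-179.9   -0.    23.9] w 90.8 F [-0.2  0.6 -0.2]
delta [ 1.4181 -1.1135 -0.2839] turn 0.1326
```

>>> servo_tool --pt "0.2 -0.15 -0.15 0 1" --pt "0.4 -0.3 -0.284 0 1" --pt "0.58 -0.45 -0.284 0 1" --pt "0.76 -0.6 -0.284 0 1" --pt "0.95 -0.75 -0.284 0 1"

```text
time_s: 0.52
ee_pos: [325.6, -350.7, 269.6]
ee_rot: [179.9, -0.0, 23.9]
force: [0.3, 0.0, -0.2]
gripper_width: 91.2
gripper_force: 0.0
```

>>> servo_tool --pt "0.16 -0.12 0 0.07 1" --pt "0.32 -0.24 0 0.133 1" --pt "0.45 -0.35 0 0.133 1" --pt "0.468 -0.363 0 0.133 1" --pt "0.468 -0.363 0 0.133 1" --pt "0.468 -0.363 0 0.133 1"

```text
time_s: 1.02
ee_pos: [381.0, -248.0, 268.8]
ee_rot: [180.0, 0.0, 12.0]
force: [-0.5, -0.1, -0.8]
gripper_width: 91.6
gripper_force: 0.0
```

```bash
python3 - <<'E'
from h import *
go(402,-206.5,139,12)
print(vision.camera_info('wrist')['T'].round(3).tolist())
grab('wrist','w1.png')
E
```

```text
t 1.02 pos [ 381.  -248.   268.8] [180.   0.  12.] w 91.6 F [-0.5 -0.1 -0.8]
delta [ 0.1461 -0.1812  0.6492] turn 0.0004
[[0.209, 0.942, 0.261, 455.71], [-0.978, 0.201, 0.055, -233.043], [-0.0, -0.267, 0.964, 439.607], [0.0, 0.0, 0.0, 1.0]]
```

View pics/w1.png

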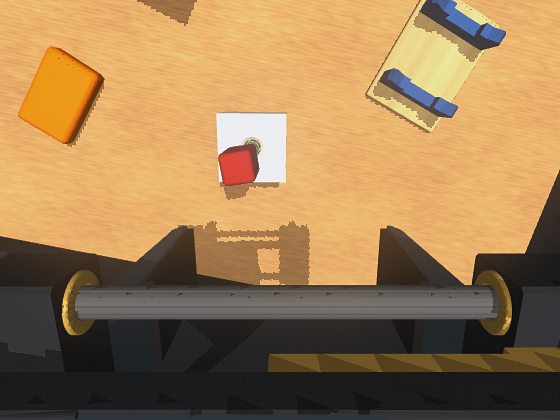

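```bash
python3 - <<'E'
from h import *
im=cv2.imread('pics/w1.png')
s=cv2.resize(im[100:210,200:300],None,fx=5,fy=5,interpolation=cv2.INTER_CUBIC); cv2.imwrite('pics/c1.png',s)
P=[(219,154),(250,150),(255,182),(224,186)]
W=np.array([at('wrist',*p,180)[:2] for p in P]); print(W.round(1),W.mean(0))
S=np.array([at('wrist',*p,60)[:2] for p in[(217,113),(286,113),(286,183),(218,184)]]);print(S.round(1),S.mean(0))
print(at('wrist',253,146,60))
E
```

```text
[[ 411.4 -194.4]
 [ 418.7 -215.2]
 [ 396.9 -222.9]
 [ 389.3 -201.6]] [ 404.05747923 -208.50462996]
[[ 431.1 -167.7]
 [ 445.4 -235.2]
 [ 375.4 -250. ]
 [ 359.5 -180.2]] [ 402.86424579 -208.26039998]
[ 406.2874997  -208.92793414   60.        ]
```

View pics/c1.png

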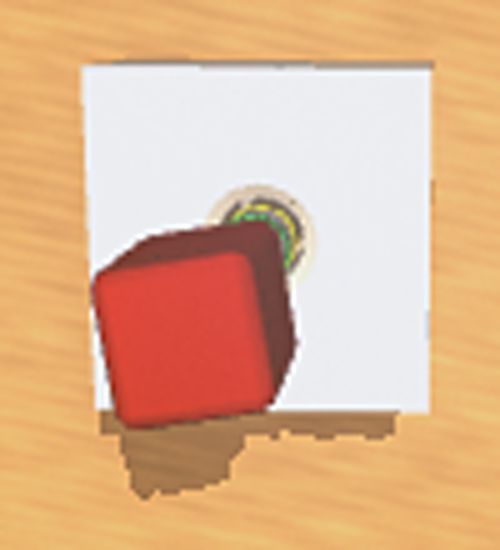

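>>> servo_tool --pt "0.08 -0.09 0 -0.04 1" --pt "0.152 -0.171 0.05 -0.078 1" --pt "0.152 -0.171 0.2 -0.078 1" --pt "0.152 -0.171 0.3 -0.078 1" --pt "0.152 -0.171 0.3 -0.078 1" --pt "0.152 -0.171 0.3 -0.078 1"

```text
time_s: 1.57
ee_pos: [403.0, -209.0, 208.5]
ee_rot: [-179.9, 0.1, 18.9]
force: [-0.1, -0.5, 0.8]
gripper_width: 91.3
gripper_force: 0.0
```

```bash
python3 - <<'E'
from h import *
go(403.7,-208.3,139,19)
E
```

```text
t 1.57 pos [ 403.  -209.   208.5] [-1.799e+02  1.000e-01  1.890e+01] w 91.3 F [-0.1 -0.5  0.8]
delta [ 0.0044 -0.0023  0.3474] turn -0.0014
```

>>> servo_tool --pt "0.004 0 0.12 0 1" --pt "0.004 0 0.24 0 1" --pt "0.004 0 0.33 0 1" --pt "0.004 0 0.347 0 1" --pt "0.004 0 0.347 0 1" --pt "0.004 0 0.347 0 0.5" --pt "0.004 0 0.347 0 0.35" --pt "0.004 0 0.347 0 0.25" --pt "0.004 0 0.347 0 0.1" --pt "0.004 0 0.347 0 0" --pt "0.004 0 0.347 0 0" --pt "0.004 0 0.347 0 0" --pt "0.004 0 0.347 0 0" --force 25

```text
time_s: 2.65
ee_pos: [404.6, -207.8, 139.6]
ee_rot: [180.0, -0.0, 19.0]
force: [-0.7, 0.4, -0.2]
gripper_width: 40.7
gripper_force: 0.0
```

>>> servo_tool --pt "0 0 0 0 0" --pt "0 0 0 0 0" --pt "0 0 0 0 0" --pt "0 0 0 0 0" --pt "0 0 0 0 0" --pt "0 0 0 0 0" --pt "0 0 0 0 0" --pt "0 0 0 0 0" --force 25

```text
time_s: 3.32
ee_pos: [404.5, -207.8, 139.6]
ee_rot: [180.0, 0.0, 19.0]
force: [-0.5, 0.2, -0.6]
gripper_width: 24.2
gripper_force: 25.0
```

>>> servo_tool --pt "0 0 -0.06 0 0" --pt "0 0 -0.16 0 0" --pt "0 0 -0.3 0 0" --pt "0 0 -0.45 0 0" --pt "0 0 -0.6 0 0" --pt "0.1 -0.03 -0.75 0 0" --pt "0.28 -0.08 -0.75 0 0" --pt "0.46 -0.13 -0.75 0 0" --pt "0.64 -0.19 -0.75 0 0" --pt "0.82 -0.24 -0.75 0 0" --pt "0.946 -0.281 -0.75 0 0" --pt "0.946 -0.281 -0.75 0 0" --pt "0.946 -0.281 -0.75 0 0" --pt "0.946 -0.281 -0.75 0 0" --pt "0.946 -0.281 -0.75 0 0"

```text
time_s: 4.57
ee_pos: [564.2, -93.7, 289.6]
ee_rot: [180.0, 0.0, 18.9]
force: [-0.8, -1.1, -1.6]
gripper_width: 23.9
gripper_force: 25.0
```

```bash
python3 - <<'E'
from h import *
go(621,-74,290,19)
T=vision.camera_info('wrist')['T']
im=grab('wrist','w2.png'); np.save('T2.npy',T)
# stitch: right: top-camera rough check
c=vision.camera_info('wrist');f=210/np.tan(np.radians(c['vertical_fov']/2))
p=np.linalg.inv(T)@[622,-75,115,1];print(c['cx']+f*p[0]/-p[2],c['cy']-f*p[1]/-p[2])
E
```

```text
t 4.57 pos [564.2 -93.7 289.6] [180.    0.   18.9] w 23.9 F [-0.8 -1.1 -1.6]
delta [ 0.3004 -0.0013 -0.002 ] turn -0.0007
286.6483687054622 119.88025233803582
```

View pics/w2.png

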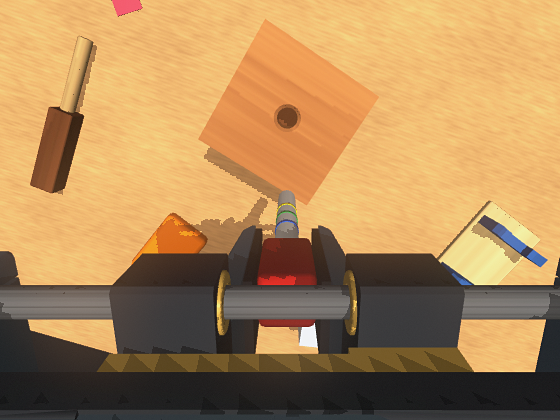

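```bash
python3 - <<'E'
from h import *
T=np.load('T2.npy')
h=at('wrist',287.5,117.5,115,T);print(h)
C=np.array([at('wrist',*p,115,T) for p in[(265,20),(378,97),(307,204),(199,140)]]);print(C.round(1),C.mean(0))
c=vision.camera_info('wrist');f=210/np.tan(np.radians(c['vertical_fov']/2))
s=state()['ee_pos']
for dz in(-129,-84,-44):
  p=np.linalg.inv(T)@[s[0],s[1],s[2]+dz,1];print(dz,c['cx']+f*p[0]/-p[2],c['cy']-f*p[1]/-p[2])
go(h[0],h[1],275,19)
im=cv2.imread('pics/w2.png');cv2.imwrite('pics/c2.png',cv2.resize(im[90:260,220:360],None,fx=3.5,fy=3.5,interpolation=cv2.INTER_CUBIC))
E
```

```text
[624.25749102 -75.04681991 115.        ]
[[ 694.7  -30.5  115. ]
 [ 667.7 -146.2  115. ]
 [ 553.  -119.6  115. ]
 [ 578.4   -4.   115. ]] [623.43263201 -75.0805167  115.        ]
-129 285.5083402257762 196.5926401959751
-84 285.3059577174447 211.96058379879892
-44 285.0611864096139 230.54732672112897
t 4.62 pos [564.3 -93.8 289.8] [180.    0.   18.9] w 23.9 F [ 0.1 -0.6 -0.8]
delta [0.3143 0.0084 0.0739] turn -0.0009
```

View pics/c2.png

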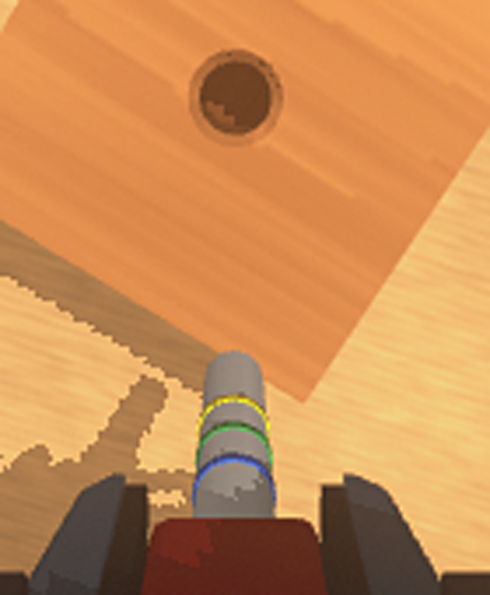

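>>> servo_tool --pt "0.15 0.002 0 0 0" --pt "0.29 0.004 0 0 0" --pt "0.318 0.004 0.05 0 0" --pt "0.318 0.004 0.15 0 0" --pt "0.318 0.004 0.19 0 0" --pt "0.318 0.004 0.19 0 0" --pt "0.318 0.004 0.19 0 0" --pt "0.318 0.004 0.19 0 0" --force 12

```text
time_s: 5.28
ee_pos: [625.5, -73.7, 252.8]
ee_rot: [179.9, -0.1, 18.9]
force: [-0.4, -0.8, -0.6]
gripper_width: 23.5
gripper_force: 12.0
```

>>> servo_tool --pt "0 0 0.01 0 0" --pt "0 0 0.02 0 0" --pt "0 0 0.03 0 0" --pt "0 0 0.04 0 0" --pt "0 0 0.05 0 0" --pt "0 0 0.05 0 0"

```text
time_s: 5.78
ee_pos: [625.3, -73.1, 241.0]
ee_rot: [-180.0, 0.1, 19.0]
force: [0.6, 0.1, -0.8]
gripper_width: 23.7
gripper_force: 12.0
```

>>> servo_tool --pt "0 0 0.02 0 0" --pt "0 0 0.04 0 0" --pt "0 0 0.06 0 0" --pt "0 0 0.08 0 0" --pt "0 0 0.1 0 0" --pt "0 0 0.1 0 0"

```text
time_s: 6.28
ee_pos: [625.0, -73.1, 220.3]
ee_rot: [-180.0, 0.1, 19.0]
force: [-0.6, -0.2, -1.1]
gripper_width: 24.2
gripper_force: 12.0
```

>>> servo_tool --pt "0 0 0.02 0 0" --pt "0 0 0.04 0 0" --pt "0 0 0.06 0 0" --pt "0 0 0.08 0 0" --pt "0 0 0.09 0 0" --pt "0 0 0.095 0 0" --pt "0 0 0.1 0 0" --pt "0 0 0.105 0 0" --pt "0 0 0.11 0 0" --pt "0 0 0.11 0 0"

```text
time_s: 7.12
ee_pos: [625.7, -73.1, 199.7]
ee_rot: [180.0, -0.0, 19.0]
force: [0.6, 0.2, -2.0]
gripper_width: 23.7
gripper_force: 12.0
```

>>> servo_tool --pt "0 0 0.005 0 0" --pt "0 0 0.01 0 0" --pt "0 0 0.015 0 0" --pt "0 0 0.02 0 0" --pt "0 0 0.02 0 0"

```text
time_s: 7.53
ee_pos: [627.0, -72.7, 199.3]
ee_rot: [179.9, -0.3, 19.0]
force: [-1.9, 1.4, 11.5]
gripper_width: 24.1
gripper_force: 12.0
```

>>> servo_tool --pt "0 0 -0.008 0 0" --pt "0 0 -0.014 0 0" --pt "0 0 -0.014 0 0" --pt "0 0 -0.014 0 0.35" --pt "0 0 -0.014 0 0.5" --pt "0 0 -0.014 0 0.75" --pt "0 0 -0.014 0 1" --pt "0 0 -0.014 0 1" --pt "0 0 -0.014 0 1" --pt "0 0 -0.014 0 1" --pt "0 0 -0.014 0 1" --pt "0 0 -0.014 0 1"

```text
time_s: 8.53
ee_pos: [625.5, -73.2, 198.4]
ee_rot: [180.0, 0.0, 19.0]
force: [-0.0, 0.8, 0.0]
gripper_width: 81.5
gripper_force: 0.0
```

>>> servo_tool --pt "0 0 -0.1 0 1" --pt "0 0 -0.25 0 1" --pt "0 0 -0.4 0 1" --pt "0 0 -0.45 0 1" --pt "0 0 -0.45 0 1" --pt "0 0 -0.45 0 1"

```text
time_s: 9.03
ee_pos: [625.4, -73.1, 288.0]
ee_rot: [180.0, 0.0, 19.0]
force: [-0.5, -0.3, -0.3]
gripper_width: 91.5
gripper_force: 0.0
```

```bash
python3 - <<'E'
from h import *
go(395,275,220,10)
a=grab('scene','s2.png'); b=vision.grab_frame('wrist')
A=cv2.resize(a[130:260,170:300],(400,400),interpolation=cv2.INTER_CUBIC);B=cv2.resize(b[0:300,140:440],(400,400))
cv2.imwrite('pics/ab.png',np.hstack([A,B])[:,:,::-1])
E
```

```text
t 9.03 pos [625.4 -73.1 288. ] [180.   0.  19.] w 91.5 F [-0.5 -0.3 -0.3]
delta [-0.5229 -2.0207  0.3399] turn 0.0999
```

View pics/ab.png

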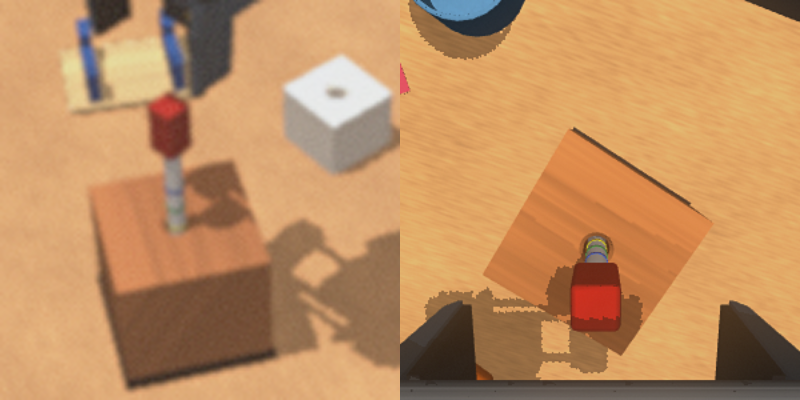

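>>> servo_tool --pt "-0.03 -0.15 0 0 1" --pt "-0.08 -0.33 0 0 1" --pt "-0.13 -0.51 0 0 1" --pt "-0.18 -0.69 0 0 1" --pt "-0.23 -0.87 0 0 1" --pt "-0.26 -1 0 0 1"

```text
time_s: 9.63
ee_pos: [508.4, 100.8, 286.5]
ee_rot: [-179.9, 0.2, 19.0]
force: [0.0, -0.1, -0.1]
gripper_width: 91.2
gripper_force: 0.0
```

>>> servo_tool --pt "-0.05 -0.18 0 0.05 1" --pt "-0.1 -0.36 0 0.1 1" --pt "-0.15 -0.54 0.1 0.1 1" --pt "-0.2 -0.72 0.2 0.1 1" --pt "-0.24 -0.9 0.34 0.1 1" --pt "-0.263 -1 0.34 0.1 1" --pt "-0.263 -1 0.34 0.1 1" --pt "-0.263 -1 0.34 0.1 1" --pt "-0.263 -1 0.34 0.1 1"

```text
time_s: 10.38
ee_pos: [396.5, 270.6, 219.8]
ee_rot: [179.9, 0.1, 10.0]
force: [1.0, -0.9, 1.1]
gripper_width: 91.0
gripper_force: 0.0
```

```bash
python3 - <<'E'
from h import *
go(395,275,220,10)
T=vision.camera_info('wrist')['T'];np.save('T3.npy',T)
im=grab('wrist','w3.png')
c=vision.camera_info('wrist');f=210/np.tan(np.radians(c['vertical_fov']/2))
p=np.linalg.inv(T)@[453.4,285,28,1];u,v=c['cx']+f*p[0]/-p[2],c['cy']-f*p[1]/-p[2];print(u,v,im[int(v),int(u)])
hsv=cv2.cvtColor(im,cv2.COLOR_RGB2HSV); print(hsv[int(v),int(u)])
h0=hsv[int(v),int(u)].astype(int)
m=(np.abs(hsv.astype(int)-h0)<[8,70,45]).all(2).astype(np.uint8)
n,l,st,ce=cv2.connectedComponentsWithStats(m)
for k in range(1,n):
    if st[k,4]>300: print(k,st[k],ce[k],cv2.minAreaRect(np.argwhere(l==k)[:,::-1].astype(np.float32)))
E
```

```text
t 10.38 pos [396.5 270.6 219.8] [1.799e+02 1.000e-01 1.000e+01] w 91.0 F [ 1.  -0.9  1.1]
delta [-0.0037 -0.0231 -0.0012] turn 0.0001
281.01751421973495 121.4799527838385 [134  83  45]
[ 13 169 134]
2 [ 142    0   71  134 3682] [173.26317219  68.76778924] ((177.53512573242188, 62.510799407958984), (37.0548095703125, 139.76426696777344), 17.10272979736328)
3 [ 365    0   70  158 3899] [401.83508592  93.43934342] ((404.45001220703125, 79.14999389648438), (37.631099700927734, 162.54104614257812), 18.43494987487793)
10 [ 260   16   33  160 3593] [276.81185639 115.04564431] ((276.0, 95.5), (159.0, 32.0), 90.0)
51 [ 469  159   65   97 1031] [497.20174588 206.93792435] ((498.7221984863281, 206.26881408691406), (49.72239303588867, 104.322021484375), 10.954063415527344)
57 [ 186  206  137   79 4860] [261.78600823 255.09609053] ((254.0, 245.0), (78.0, 136.0), 90.0)
158 [ 451  348  109   24 1139] [515.17471466 356.97541703] ((505.0, 359.5), (23.0, 108.0), 90.0)
160 [269 354  40  18 489] [290.37627812 360.52965235] ((288.5, 362.5), (17.0, 39.0), 90.0)
161 [314 354  76  18 717] [360.55230126 360.34309623] ((351.5, 362.5), (75.0, 17.0), -0.0)
162 [383 354  78  18 681] [429.5917768  360.28928047] ((421.5, 362.5), (77.0, 17.0), -0.0)
```

```bash
python3 - <<'E'
from h import *
im=cv2.cvtColor(cv2.imread('pics/w3.png'),cv2.COLOR_BGR2HSV).astype(int)
for v in range(8,196,6):
    print(v,' '.join('%d/%d/%d'%tuple(im[v,u]) for u in range(248,320,6)))
E
```

```text
8 20/126/238 19/126/238 17/134/238 17/139/236 17/132/238 19/131/237 18/131/237 18/131/238 17/133/237 19/126/238 17/138/236 16/136/236
14 18/131/237 18/132/237 19/126/238 19/128/238 17/135/226 18/132/234 19/126/241 18/130/237 16/136/237 18/136/237 19/129/237 17/133/238
20 18/128/238 18/130/237 17/136/238 19/130/238 17/136/210 18/131/233 17/137/183 17/137/237 17/133/237 17/134/238 17/137/237 17/136/238
26 18/130/237 19/130/237 19/130/238 19/129/239 17/135/210 18/130/233 17/135/181 17/137/237 17/137/236 16/137/234 17/137/235 17/135/238
32 19/128/237 20/124/237 20/127/237 20/128/241 17/134/209 18/129/233 16/135/179 19/128/237 17/134/237 19/127/237 19/129/237 17/137/237
38 19/126/237 17/133/237 17/137/236 17/133/238 17/134/209 18/130/233 16/135/174 19/126/237 19/126/237 18/130/237 18/131/237 17/132/237
44 18/130/237 18/131/237 18/128/237 18/132/240 16/136/208 18/129/234 16/136/171 18/132/237 16/138/237 19/127/237 18/131/237 16/135/238
50 20/125/237 18/130/237 18/130/237 18/131/237 17/135/208 18/128/234 17/137/168 17/132/237 17/135/238 16/136/237 19/127/237 18/131/237
56 18/130/237 19/126/
[... 2534 characters left out ...]
7/137/237 17/137/235
170 16/141/229 17/134/237 16/138/233 13/162/132 13/162/137 12/163/141 12/162/151 12/164/152 18/134/236 17/136/236 17/136/237 18/134/237
176 16/139/230 16/138/229 16/140/230 16/137/234 17/138/241 16/140/234 18/133/239 18/134/237 17/138/235 16/138/232 17/136/237 17/136/237
182 16/138/233 16/139/233 16/137/234 16/138/235 17/138/237 18/133/237 17/133/237 17/139/233 16/138/237 18/132/237 17/134/237 16/136/237
188 16/140/230 17/134/237 17/133/237 16/140/234 17/137/237 17/137/237 16/138/233 17/133/236 18/128/237 18/134/236 17/137/237 17/137/237
194 17/137/237 16/138/233 16/137/232 16/138/235 17/132/237 16/140/234 17/139/233 18/132/237 18/132/237 17/136/237 17/132/237 17/136/237
```

```bash
python3 - <<'E'
from h import *
T=np.load('T3.npy')
im=cv2.cvtColor(cv2.imread('pics/w3.png'),cv2.COLOR_BGR2HSV).astype(int)
m=((im[...,1]>150)&(im[...,2]<160)); m[:,:245]=0;m[:,315:]=0;m[:60]=0;m[185:]=0
for v in(70,90,120,150,170):
    x=np.where(m[v])[0];print(v,x.min(),x.max())
y=np.where(m[:,278])[0];print(y.min(),y.max())
r=np.where(m[150])[0];t=np.where(m[72])[0]
a=at('wrist',(t.min()+t.max())/2,72,28,T);b=at('wrist',(r.min()+r.max())/2,150,28,T);print(a,b,np.degrees(np.arctan2(*(a-b)[[1,0]])))
p=at('wrist',278,y.min()-.5,28,T);q=at('wrist',278,y.max()+.5,28,T);print(p,q,np.linalg.norm(p-q))
c=(p+q)/2; d=(a-b)/np.linalg.norm(a-b); c=b+d*((c-b)@d); print('mid',c); go(c[0],c[1],0,10)
E
```

```text
70 263 291
90 263 292
120 264 292
150 264 292
170 265 291
66 171
[496.96077497 296.30211425  28.        ] [425.96515913 283.26845306  28.        ] 10.402753917275518
[502.71042436 296.33972856  28.        ] [404.9171686 279.6835533  28.       ] 99.20155768703033
mid [453.74819568 288.36897485  28.        ]
t 10.43 pos [396.9 270.4 220.1] [180.    0.    9.9] w 91.2 F [ 0.1  0.1 -1.8]
delta [ 0.2953 -0.0396  1.1006] turn -0.0006
```

>>> servo_tool --pt "0.15 -0.02 0 0 1" --pt "0.28 -0.039 0.1 0 1" --pt "0.295 -0.04 0.25 0 1" --pt "0.295 -0.04 0.4 0 1" --pt "0.295 -0.04 0.55 0 1" --pt "0.295 -0.04 0.7 0 1" --pt "0.295 -0.04 0.8 0 1" --pt "0.295 -0.04 0.8 0 1" --pt "0.295 -0.04 0.8 0 1" --pt "0.295 -0.04 0.8 0 1"

```text
time_s: 11.27
ee_pos: [454.9, 289.2, 61.8]
ee_rot: [-179.9, -0.2, 9.9]
force: [-0.6, 0.5, -0.1]
gripper_width: 91.2
gripper_force: 0.0
```

```bash
python3 -c "
from h import *
go(453.7,288.4,5,10.3)"
```

```text
t 11.27 pos [454.9 289.2  61.8] [-179.9   -0.2    9.9] w 91.2 F [-0.6  0.5 -0.1]
delta [-0.0064  0.0028  0.2841] turn -0.0043
```

>>> servo_tool --pt "-0.004 0.003 0.1 -0.004 1" --pt "-0.004 0.003 0.2 -0.004 1" --pt "-0.004 0.003 0.26 -0.004 1" --pt "-0.004 0.003 0.284 -0.004 1" --pt "-0.004 0.003 0.284 -0.004 0.7" --pt "-0.004 0.003 0.284 -0.004 0.5" --pt "-0.004 0.003 0.284 -0.004 0.3" --pt "-0.004 0.003 0.284 -0.004 0.1" --pt "-0.004 0.003 0.284 -0.004 0" --pt "-0.004 0.003 0.284 -0.004 0" --pt "-0.004 0.003 0.284 -0.004 0" --pt "-0.004 0.003 0.284 -0.004 0" --pt "-0.004 0.003 0.284 -0.004 0" --pt "-0.004 0.003 0.284 -0.004 0" --pt "-0.004 0.003 0.284 -0.004 0" --pt "-0.004 0.003 0.284 -0.004 0" --pt "-0.004 0.003 0.284 -0.004 0" --force 30

```text
time_s: 12.68
ee_pos: [452.5, 288.4, 3.5]
ee_rot: [180.0, 0.0, 10.3]
force: [-0.6, -1.1, 0.2]
gripper_width: 28.0
gripper_force: 30.0
```

>>> servo_tool --pt "0 0 0 0 0" --pt "0 0 0 0 0" --pt "0 0 0 0 0" --pt "0 0 0 0 0"

```text
time_s: 13.02
ee_pos: [452.5, 288.4, 3.5]
ee_rot: [180.0, 0.0, 10.3]
force: [-0.0, -0.1, 0.2]
gripper_width: 28.2
gripper_force: 30.0
```

>>> servo_tool --pt "0 0 -0.05 0 0" --pt "0 0 -0.15 0 0" --pt "0 0 -0.3 0 0" --pt "0 0 -0.48 0 0" --pt "0 0 -0.66 0 0" --pt "0 0 -0.84 0 0" --pt "0 0.05 -1 0 0" --pt "-0.01 0.18 -1 0 0" --pt "-0.02 0.35 -1 0 0" --pt "-0.04 0.53 -1 0 0" --pt "-0.05 0.71 -1 0 0" --pt "-0.07 0.89 -1 0 0" --pt "-0.07 0.93 -1 0 0" --pt "-0.07 0.93 -1 0 0"

```text
time_s: 14.18
ee_pos: [472.2, 100.9, 204.2]
ee_rot: [180.0, -0.0, 10.1]
force: [-0.0, 0.5, -0.0]
gripper_width: 28.3
gripper_force: 30.0
```

>>> servo_tool --pt "-0.01 0.15 -0.1 0 0" --pt "-0.02 0.32 -0.2 0 0" --pt "-0.04 0.5 -0.3 0 0" --pt "-0.05 0.68 -0.3 0 0" --pt "-0.07 0.86 -0.3 0 0" --pt "-0.07 0.93 -0.3 0 0" --pt "-0.07 0.93 -0.3 0 0"

```text
time_s: 14.77
ee_pos: [492.5, -84.1, 263.8]
ee_rot: [180.0, -0.0, 10.2]
force: [-0.2, -0.3, -0.7]
gripper_width: 27.8
gripper_force: 30.0
```

>>> servo_tool --pt "-0.01 0.15 0 0.07 0" --pt "-0.02 0.32 0 0.14 0" --pt "-0.04 0.5 0 0.21 0" --pt "-0.05 0.68 0 0.28 0" --pt "-0.07 0.86 0 0.299 0" --pt "-0.07 0.93 0.05 0.299 0" --pt "-0.07 0.93 0.05 0.299 0" --pt "-0.07 0.93 0.05 0.299 0" --pt "-0.07 0.93 0.05 0.299 0" --pt "-0.07 0.93 0.05 0.299 0"

```text
time_s: 15.6
ee_pos: [511.8, -266.0, 254.1]
ee_rot: [-180.0, -0.0, -16.4]
force: [-1.0, 0.1, -0.4]
gripper_width: 27.8
gripper_force: 30.0
```

```bash
python3 - <<'E'
from h import *
go(510.7,-268,250,-16.6)
T=vision.camera_info('wrist')['T'];np.save('T4.npy',T)
im=grab('wrist','w4.png')
c=vision.camera_info('wrist');f=210/np.tan(np.radians(c['vertical_fov']/2))
p=np.linalg.inv(T)@[531,-379,20,1];print(c['cx']+f*p[0]/-p[2],c['cy']-f*p[1]/-p[2])
E
```

```text
t 15.6 pos [ 511.8 -266.   254.1] [-180.    -0.   -16.4] w 27.8 F [-1.   0.1 -0.4]
delta [-0.0024  0.0113  0.0203] turn 0.0019
381.9890903353927 127.7291237759662
```

```bash
python3 - <<'E'
from h import *
im=cv2.imread('pics/w4.png');cv2.imwrite('pics/c4.png',cv2.resize(im[20:220,235:495],None,fx=3,fy=3,interpolation=cv2.INTER_CUBIC))
E
```

```text
(no output)
```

View pics/c4.png

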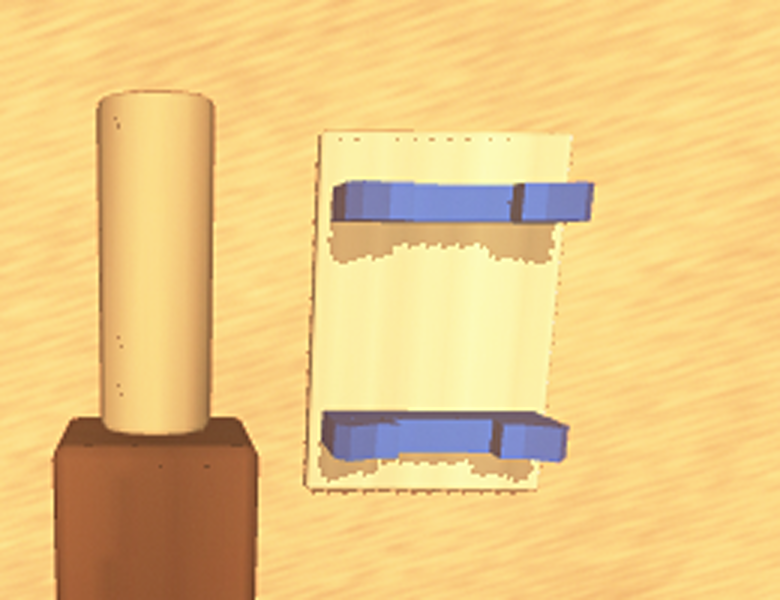

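```bash
python3 - <<'E'
from h import *
T=np.load('T4.npy'); s=state();p=s['ee_pos'];w=np.radians(s['ee_rot'][2])
C=lambda x,y,z:at('wrist',235+(x+.5)/3-.5,20+(y+.5)/3-.5,z,T)
B=np.array([C(*q,8) for q in[(322,132),(572,136),(536,489),(308,487)]]);print(B.round(1),B.mean(0))
a=lambda d:np.degrees(np.arctan2(d[1],d[0]))
print('yaw',a(B[0]-B[3]),a(B[1]-B[2]),a(B[0]-B[1])-90,np.linalg.norm(B[0]-B[3]),np.linalg.norm(B[0]-B[1]))
# horn tops z=48: outer right ends of saddles, near edges
for q in[(594,182),(591,220),(568,427),(565,460)]: print('horn',C(*q,48).round(1))
def tool(P): d=P-p; return d[0]*np.cos(w)+d[1]*np.sin(w), d[0]*np.sin(w)-d[1]*np.cos(w)
zt=p[2]+24.5
for q in[(56,452),(258,452)]: print('bar front top',tool(C(*q,zt)))
for q in[(72,418),(240,418)]: print('bar front bottom',tool(C(*q,zt-28)))
print('dowel axis',tool(C(155,262,zt-6)))
E
```

```text
[[ 606.7 -355.4    8. ]
 [ 580.4 -440.     8. ]
 [ 458.3 -402.9    8. ]
 [ 483.8 -319.     8. ]] [ 532.28851838 -379.3256835     8.        ]
yaw -16.520429218505033 -16.87928906693229 -17.282222365432673 128.16048309169045 88.55987655096523
horn [ 565.  -429.6   48. ]
horn [ 553.6 -426.6   48. ]
horn [ 488.7 -406.7   48. ]
horn [ 477.7 -403.5   48. ]
bar front top (np.float64(50.14440349734074), np.float64(-13.174569009965362))
bar front top (np.float64(50.16091923542825), np.float64(13.860509823025568))
bar front bottom (np.float64(50.568326649763954), np.float64(-13.098929499704742))
bar front bottom (np.float64(50.583404237280355), np.float64(13.470196948802492))
dowel axis (np.float64(74.67000609281058), np.float64(0.060072846375568645))
```

>>> servo_tool --pt "0.08 0.15 0 0.004 0" --pt "0.16 0.32 0 0.004 0" --pt "0.24 0.48 0.1 0.004 0" --pt "0.257 0.514 0.25 0.004 0" --pt "0.257 0.514 0.42 0.004 0" --pt "0.257 0.514 0.6 0.004 0" --pt "0.257 0.514 0.75 0.004 0" --pt "0.257 0.514 0.82 0.004 0" --pt "0.257 0.514 0.82 0.004 0" --pt "0.257 0.514 0.82 0.004 0" --pt "0.257 0.514 0.82 0.004 0"

```text
time_s: 16.57
ee_pos: [532.8, -381.4, 91.6]
ee_rot: [179.9, -0.2, -16.9]
force: [0.3, -0.5, -0.8]
gripper_width: 27.9
gripper_force: 30.0
```

```bash
python3 -c "
from h import *
go(532.1,-379.2,36,-16.8)"
```

```text
t 16.57 pos [ 532.8 -381.4   91.6] [179.9  -0.2 -16.9] w 27.9 F [ 0.3 -0.5 -0.8]
delta [-0.0066 -0.0096  0.2782] turn -0.0009
```

>>> servo_tool --pt "-0.006 -0.008 0.05 0 0" --pt "-0.006 -0.008 0.1 0 0" --pt "-0.006 -0.008 0.15 0 0" --pt "-0.006 -0.008 0.2 0 0" --pt "-0.006 -0.008 0.23 0 0" --pt "-0.006 -0.008 0.25 0 0" --pt "-0.006 -0.008 0.26 0 0" --pt "-0.006 -0.008 0.265 0 0" --pt "-0.006 -0.008 0.27 0 0" --pt "-0.006 -0.008 0.275 0 0" --pt "-0.006 -0.008 0.275 0 0" --pt "-0.006 -0.008 0.275 0 0"

```text
time_s: 17.57
ee_pos: [530.9, -379.5, 34.9]
ee_rot: [180.0, -0.0, -16.9]
force: [0.3, -0.7, -1.4]
gripper_width: 28.2
gripper_force: 30.0
```

>>> servo_tool --pt "0.003 0 0.004 0 0" --pt "0.003 0 0.008 0 0" --pt "0.003 0 0.011 0 0" --pt "0.003 0 0.011 0 0"

```text
time_s: 17.9
ee_pos: [531.7, -379.7, 33.5]
ee_rot: [180.0, -0.1, -16.9]
force: [-0.9, 0.6, 5.3]
gripper_width: 28.3
gripper_force: 30.0
```

>>> servo_tool --pt "0 0 0 0 0.3" --pt "0 0 0 0 0.4" --pt "0 0 0 0 0.55" --pt "0 0 0 0 0.7" --pt "0 0 0 0 0.7" --pt "0 0 0 0 0.7" --pt "0 0 0 0 0.7" --pt "0 0 0 0 0.7" --pt "0 0 -0.1 0 0.8" --pt "0 0 -0.25 0 1" --pt "0 0 -0.4 0 1" --pt "0 0 -0.6 0 1" --pt "0 -0.1 -0.8 0 1" --pt "0 -0.25 -1 0 1" --pt "0 -0.4 -1 0 1" --pt "0 -0.5 -1 0 1" --pt "0 -0.5 -1 0 1" --pt "0 -0.5 -1 0 1" --pt "0 -0.5 -1 0 1"

```text
time_s: 19.48
ee_pos: [560.0, -284.3, 231.9]
ee_rot: [180.0, 0.1, -16.9]
force: [-0.8, -0.2, -0.1]
gripper_width: 91.5
gripper_force: 0.0
```

```bash
python3 - <<'E'
from h import *
go(0,0,0,0)
T=vision.camera_info('wrist')['T']
im=grab('wrist','w5.png')
c=vision.camera_info('wrist');f=210/np.tan(np.radians(c['vertical_fov']/2))
hsv=cv2.cvtColor(im,cv2.COLOR_RGB2HSV).astype(int)
m=((hsv[...,0]>8)&(hsv[...,0]<15)&(hsv[...,1]>150)&(hsv[...,2]<165)).astype(np.uint8)
n,l,st,ce=cv2.connectedComponentsWithStats(m)
for k in range(1,n):
    if st[k,4]>1000 and ce[k][1]<240:
        r=cv2.minAreaRect(np.argwhere(l==k)[:,::-1].astype(np.float32));B=cv2.boxPoints(r)
        W=np.array([at('wrist',*q,58,T) for q in B]);print(r,W.round(1).tolist(),W.mean(0))
# rod grip in top view
t=grab('top','top5.png');h=cv2.cvtColor(t,cv2.COLOR_RGB2HSV).astype(int)
m=((h[...,1]>180)&(h[...,2]>120)&((h[...,0]<5)|(h[...,0]>174)));m[:,:270]=0;m[:,340:]=0
y,x=np.where(m);print('red',x.mean(),y.mean(),len(x),at('top',x.mean(),y.mean(),238))
E
```

```text
t 19.48 pos [ 560.  -284.3  231.9] [ 1.80e+02  1.00e-01 -1.69e+01] w 91.5 F [-0.8 -0.2 -0.1]
delta [-3.0926 -0.5449  1.1594] turn -0.1881
((113.98535919189453, 185.93170166015625), (148.06723022460938, 55.45537185668945), 77.90524291992188) [[675.9, -114.7, 58.0], [670.9, -166.2, 58.0], [531.7, -139.3, 58.0], [535.9, -81.7, 58.0]] [ 603.58615747 -125.47853154   58.        ]
((390.8289794921875, 181.45623779296875), (28.743284225463867, 102.93350219726562), 3.7313966751098633) [[489.7, -353.1, 58.0], [585.4, -382.0, 58.0], [576.1, -406.9, 58.0], [479.5, -379.8, 58.0]] [ 532.68889599 -380.44564907   58.        ]
((21.597938537597656, 234.34536743164062), (50.462711334228516, 35.53711700439453), 66.03751373291016) [[611.2, -1.3, 58.0], [615.1, -38.8, 58.0], [565.7, -35.8, 58.0], [561.1, 3.0, 58.0]] [588.27261699 -18.23943788  58.        ]
red 310.11842105263156 176.5921052631579 76 [622.16135043 -73.97272273 238.        ]
```

```bash
python3 -c "
from h import *
print(job_done())"
```

```text
the job is handed in; nothing more can be done
None
```

The hole measured 45 mm deep, so I set the short-dowel post in the cradle, centred to within about 2 mm and bridging both saddles. The rod is left standing in the hole, and I handed the job in at about 19.6 s.

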